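# Make up two laundry kits

## Task

Make up two laundry kits from the stock on the folding table. Blue tray: the blue bottle in the middle compartment, with the red dosing cup and the stain stick in the two end compartments, one in each, either way round; yellow tray: the orange bottle in the middle compartment and the brown tablet jar in either end one. Everything must stand upright on the tray floor, let go of, and the green bottle and the grey cup stay standing where they are.

Things in the scene. Friction and masses are not known exactly. Their poses are not given: they have to be found in the camera images.
- blue_tray: Blue plastic kit tray, 74 x 214 mm, fixed to the table: three compartments, each 66 x 66 mm inside, in a row along its long side, parted by 4 mm walls. Walls 18 mm high, floor 4 mm thick. Origin: centre of its underside, under the middle compartment; x along its short side, y along its long side. The end compartments are centred at y = +70 and -70 mm.
- yellow_tray: Yellow plastic kit tray, 74 x 214 mm, fixed to the table: three compartments, each 66 x 66 mm inside, in a row along its long side, parted by 4 mm walls. Walls 18 mm high, floor 4 mm thick. Origin: centre of its underside, under the middle compartment; x along its short side, y along its long side. The end compartments are centred at y = +70 and -70 mm.
- blue_bottle: Blue detergent bottle with a white cap and a white paper band, standing upright; round body 42 mm in diameter up to 64 mm high, cap 26 mm in diameter, 88 mm tall in all, about 110 g. Origin: centre of its underside; z up along its axis.
- orange_bottle: Orange detergent bottle with a white cap and a white paper band, standing upright; round body 42 mm in diameter up to 64 mm high, cap 26 mm in diameter, 88 mm tall in all, about 110 g. Origin: centre of its underside; z up along its axis.
- green_bottle: Green detergent bottle with a white cap and a white paper band, standing upright; round body 42 mm in diameter up to 64 mm high, cap 26 mm in diameter, 88 mm tall in all, about 110 g. Origin: centre of its underside; z up along its axis. Spare stock, not wanted in either kit.
- red_cup: Red open dosing cup, standing upright, mouth up; 48 mm outside diameter, 52 mm tall, wall 3.5 mm, about 40 g. Origin: centre of its underside; z up along its axis.
- grey_cup: Grey open dosing cup, standing upright, mouth up; 48 mm outside diameter, 52 mm tall, wall 3.5 mm, about 40 g. Origin: centre of its underside; z up along its axis. Spare stock, not wanted in either kit.
- stain_stick: Stain-remover stick standing upright: black cylinder with a pink cap, 36 mm in diameter all the way up, 70 mm tall, about 60 g. Origin: centre of its underside; z up along its axis.
- tablet_jar: Brown jar of bleach tablets with a white screw lid, standing upright: body 48 mm in diameter up to 42 mm high, lid 46 mm in diameter, 56 mm tall in all, about 120 g. Origin: centre of its underside; z up along its axis.

How it is judged (in metres and radians):
At the end, for the whole second after the job is handed in: Blue and orange bottle in their trays' middle compartments, red cup, stick and jar in end ones: within 20 mm of the centre in x and y, underside under 8 mm above the table, tilt under 0.1 rad, at rest. Green bottle and grey cup upright, at rest, within 20 mm of their starts (x of blue_bottle in the frame of blue_tray between -0.02 and 0.02 m and y of blue_bottle in the frame of blue_tray between -0.02 and 0.02 m and z of blue_bottle in the frame of blue_tray between 0 and 0.008 m and angle between each of blue_bottle, red_cup, stain_stick, orange_bottle, tablet_jar, green_bottle, grey_cup's own z axis and vertical below 0.1 rad and linear speed of each of blue_bottle, red_cup, stain_stick, orange_bottle, tablet_jar, green_bottle, grey_cup below 0.02 m/s and angular speed of each of blue_bottle, red_cup, stain_stick, orange_bottle, tablet_jar below 0.2 rad/s and x of red_cup in the frame of blue_tray between -0.02 and 0.02 m and (y of red_cup in the frame of blue_tray between 0.05 and 0.09 m or y of red_cup in the frame of blue_tray between -0.09 and -0.05 m) and z of red_cup in the frame of blue_tray between 0 and 0.008 m and x of stain_stick in the frame of blue_tray between -0.02 and 0.02 m and (y of stain_stick in the frame of blue_tray between 0.05 and 0.09 m or y of stain_stick in the frame of blue_tray between -0.09 and -0.05 m) and z of stain_stick in the frame of blue_tray between 0 and 0.008 m and x of orange_bottle in the frame of yellow_tray between -0.02 and 0.02 m and y of orange_bottle in the frame of yellow_tray between -0.02 and 0.02 m and z of orange_bottle in the frame of yellow_tray between 0 and 0.008 m and x of tablet_jar in the frame of yellow_tray between -0.02 and 0.02 m and (y of tablet_jar in the frame of yellow_tray between 0.05 and 0.09 m or y of tablet_jar in the frame of yellow_tray between -0.09 and -0.05 m) and z of tablet_jar in the frame of yellow_tray between 0 and 0.008 m and distance of each of green_bottle, grey_cup from where it was at the start of the episode below 0.02 m); the robot touches nothing.
It fails at once if the green bottle or the grey cup is carried off or pushed more than 40 mm from its place (distance of any of green_bottle, grey_cup from where it was at the start of the episode above 0.04 m).
It also fails if it takes over 131 s, if anything falls off the work surface, if the arm or the gripper's body presses on something with over 40 N, if the wrist force passes 120 N, or if a joint passes its speed limit or range.

## Robot

A 6-joint arm with a two-finger parallel gripper is mounted at the origin on the work surface. World frame = base frame: x ahead of the robot, y to its left, z up, the work surface at z = 0. Lengths are in m, angles in degrees, forces in N, time in s.
With the tool pointing down it reaches from about 0.325 to 0.85 m from the base axis. Payload 15.5 kg.
Tool frame: the origin (TCP) lies midway between the tips of the shut fingers; the grasp point (between the pads) lies 19 mm behind it; z points along the fingers, y is the line along which they close (so a half turn about z gives the same grasp; the last joint's range is limited). The gripper opens to 91 mm and grips with 3 to 60 N. Pads are 32 mm wide; open, the fingers measure 118 mm over their backs; the gripper's body (76 mm by 178 mm) begins 60 mm behind the grasp point.
Start: joints at [-78.81, 28.281, 77.091, -0, 74.628, -5.472], TCP at [0.179, -0.599, 0.214] pointing down, gripper open.
Joint ranges: [-166.48, 166.48], [-47.26, 123.95], [12.59, 153.08], [-70.14, 250.14], [6.76, 159.57], [-176.63, 176.63]. Speed limits (degrees/s): [108.29, 108.29, 147.25, 172.46, 172.46, 172.46].

## Interface

Orientations are given as a 3x3 rotation matrix whose columns are the frame's x, y, z axes.
In Python, from bench import ctrl gives the robot as it stands. The module is installed in compiled form; this text tells all that it offers. Calls block until the motion is done:
- ctrl.goto(position, orientation): joint-space move of the TCP to a pose.
- ctrl.move_l(position, vel=0.15, ori=None, contact_N=None): straight line of the TCP; ori=None keeps the orientation; vel is the mean speed in m/s. With contact_N (N) it stops when the force on the tool has changed by that much, and returns True; else False.
- ctrl.movej(angles): joint-space move.
- ctrl.command_gripper(opening): opening from 0.0 (shut) to 1.0 (fully open); the grip force is fixed at half the most; returns when the fingers have stopped.
- ctrl.sleep(seconds).
- ctrl.ik(position, orientation): joint angles nearest the present ones, or None.
- ctrl.read_camera(name): name is "side" or "top" or "wrist"; returns the picture (400x640x3 uint8, blue, green, red); there is no depth.
- ctrl.camera_params(name): a dict with "fx", "fy", "cx", "cy" (pixels), "pose" (4x4, takes a point from camera to world coordinates); the wrist camera has in their place "T_tool_cam" (4x4, takes a point from camera to tool coordinates, whose origin is the TCP and whose axes are the flange's). Camera axes: x right, y up, looking along -z (the intrinsics and any distortion apply to the point x, -y, -z); pixel columns grow to the right and rows downward; lengths in m; the calibration is good to about 2 mm. The wrist camera is an equidistant fisheye: a pixel r from the principal point sees the ray r / f radians off the axis. A picture is of the moment at which its call begins: read the wrist's pose just before it. camera_params takes no time and is no camera call.
A pose or a line that the arm cannot do raises ctrl.MotionError and nothing moves.
- ctrl.sign_off(): hands the job in; it is judged then, once.
Readings, each from a call of its own:
- ctrl.current_t(): time.
- ctrl.current_q(): joint angles.
- ctrl.current_dq(): joint speeds.
- ctrl.current_effort(): joint torques, N m.
- ctrl.current_tool_pos(): TCP position.
- ctrl.current_eef_rot(): TCP orientation.
- ctrl.current_contact_force(): force on the tool from outside, world axes, zero at the start.
- ctrl.current_wrist_torque(): the same for the moment, N m.
- ctrl.current_grip_width(): opening from 0.0 (shut) to 1.0 (fully open).
- ctrl.current_grasp_force(): force on a finger pad.
Only numpy, scipy, OpenCV 4.12 (cv2) and the standard library are available. Lean on these libraries where they do the work, as an engineer would, in place of code of your own. Each camera call takes 0.05 s, during which the arm holds its last target. There are 200 camera calls.

## Working session

There is one attempt and no reset: what is moved stays moved. The work goes in short steps, each a Python script; the robot and the scene stay as the last script left them, time stands still between calls to the robot, and variables do not carry over. Pictures are saved under pics/ and viewed, at most 14 in all, crops included, and the job is handed in when it is done.

```bash
mkdir -p pics
python3 - <<'E'
from bench import ctrl
import cv2
for n in("top","side"):
    cv2.imwrite(f"pics/{n}0.png",ctrl.read_camera(n)); print(n,ctrl.camera_params(n))
print(ctrl.camera_params("wrist"),ctrl.current_t(),ctrl.current_eef_rot())
E
```

```text
top {'fx': 364.7579624684614, 'fy': 364.7579624684614, 'cx': 318.50979171015507, 'cy': 194.84672721542793, 'pose': array([[-0.18765714,  0.95599235, -0.22552922,  0.34881074],
       [-0.98222023, -0.18388247,  0.03782395,  0.01326595],
       [-0.00531146,  0.2286173 ,  0.97350189,  0.78441814],
       [ 0.        ,  0.        ,  0.        ,  1.        ]])}
side {'fx': 446.822918940482, 'fy': 446.822918940482, 'cx': 318.67317560844594, 'cy': 202.86215926006165, 'pose': array([[-0.96422483,  0.17142779, -0.20219543,  0.32168898],
       [-0.2647306 , -0.58324462,  0.76794754,  0.73902601],
       [ 0.01371815,  0.7940014 ,  0.60776113,  0.6255833 ],
       [ 0.        ,  0.        ,  0.        ,  1.        ]])}
{'fx': 309.70691628693146, 'fy': 309.70691628693146, 'cx': 315.2094322723001, 'cy': 189.15712873676785, 'T_tool_cam': array([[ 7.91461111e-04,  9.56579293e-01,  2.91471148e-01,
         8.24707897e-02],
       [ 9.99999312e-01, -1.00942159e-03,  5.97421839e-04,
         6.99493913e-05],
       [ 8.65698631e-04,  2.91470474e-01, -9.56579434e-01,
        -1.71558801e-01],
       [ 0.00000000e+00,  0.00000000e+00,  0.00000000e+00,
         1.00000000e+00]])} 0.1 [[ 9.58019911e-01  2.86701595e-01 -2.12479857e-04]
 [ 2.86701648e-01 -9.58019247e-01  1.13492967e-03]
 [ 1.21826354e-04 -1.14820355e-03 -9.99999333e-01]]
```

View pics/top0.png

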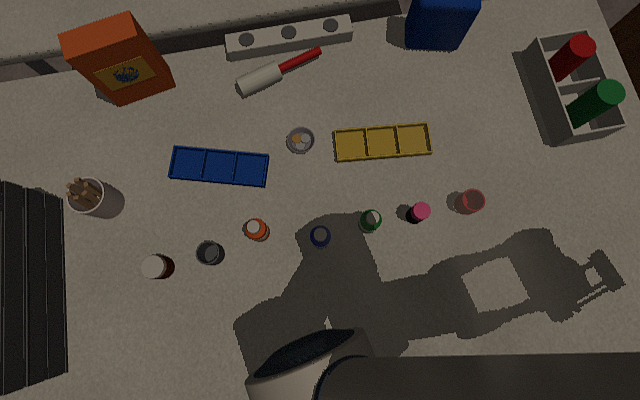

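View pics/side0.png

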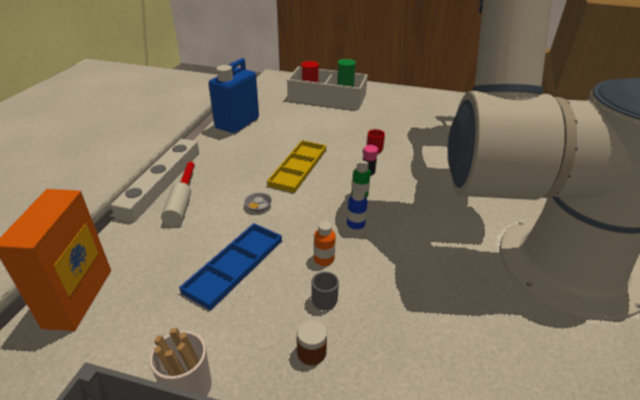

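The top view shows the row of stock: jar (153,267), grey cup (210,253), orange bottle (256,230), blue (320,237), green (371,219), stick (420,212) and red cup (470,201). The blue tray is at (219,166) and the yellow one at (382,142). The side view shows the same items, with green partly in front of the stick. I'll enlarge the top view to get the masks right.

Run:
```python
import cv2,numpy as np
t=cv2.imread("pics/top0.png")
a=cv2.resize(t[110:290,130:330],None,fx=4,fy=4,interpolation=cv2.INTER_CUBIC)[:, :800]
b=cv2.resize(t[110:260,295:495],None,fx=4,fy=4,interpolation=cv2.INTER_CUBIC)
cv2.imwrite("pics/a.png",cv2.convertScaleAbs(a[:600] if 0 else cv2.resize(a,(660,594)),alpha=2)); cv2.imwrite("pics/b.png",cv2.convertScaleAbs(b,alpha=2))
```

```text
(no output)
```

View pics/a.png

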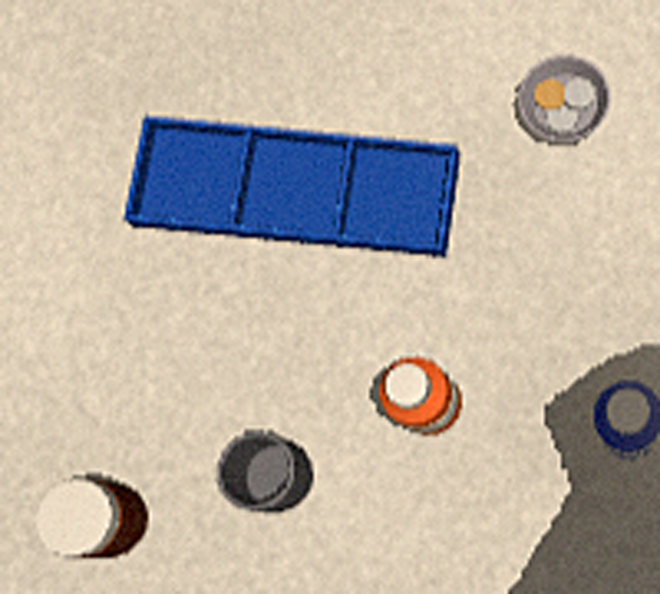

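View pics/b.png

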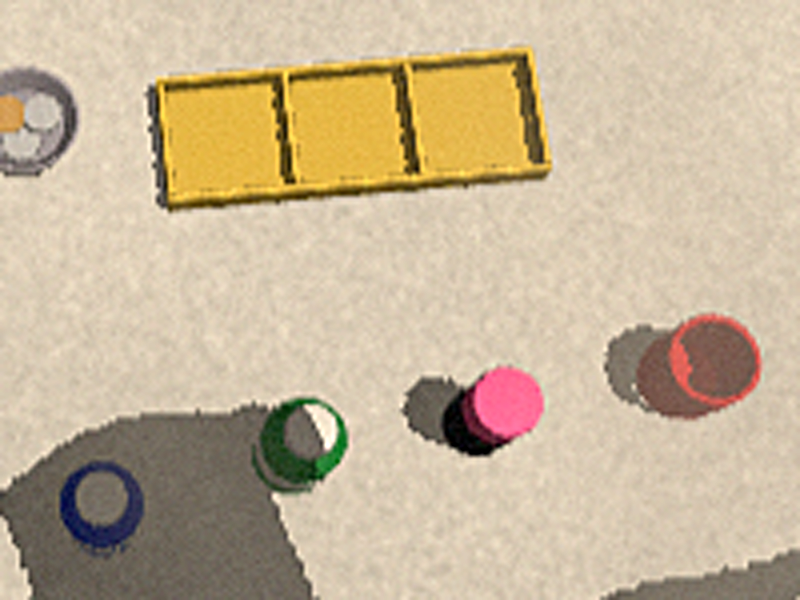

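The enlarged views are clear. Cap tops in full-image pixels: jar (153,267), orange (253.6,227), blue (320.5,234.7), green (373,217), stick (422,210). Cup rims: grey (208,252), red (474,200). Next I'll measure these by mask and check them against the known sizes.

```bash
cat > vis.py <<'E'
import cv2,numpy as np
from bench import ctrl
def ray(px,z,cam="top"):
    p=ctrl.camera_params(cam); T=p["pose"]; px=np.atleast_2d(px).astype(float)
    d=np.c_[(px[:,0]-p["cx"])/p["fx"],-(px[:,1]-p["cy"])/p["fy"],-np.ones(len(px))]@T[:3,:3].T
    return (T[:3,3]+d*((z-T[2,3])/d[:,2:]))[:,:2]
def blob(im,lo,hi,seed,r=25):
    """largest contour of the HSV range in a window about seed"""
    h=cv2.cvtColor(im,cv2.COLOR_BGR2HSV); m=cv2.inRange(h,np.array(lo),np.array(hi))
    w=np.zeros_like(m); x,y=map(int,seed); w[y-r:y+r,x-r:x+r]=255
    c,_=cv2.findContours(m&w,cv2.RETR_EXTERNAL,cv2.CHAIN_APPROX_NONE)
    return max(c,key=cv2.contourArea)[:,0]
E
python3 - <<'E'
from vis import *
t=cv2.imread("pics/top0.png")
hs=cv2.cvtColor(t,cv2.COLOR_BGR2HSV)
for n,p in dict(jar=(153,267),orcap=(253,227),orbody=(262,231),bluecap=(320,235),bluerim=(312,235),greencap=(376,217),stick=(422,210),red=(480,193),redin=(474,200),btray=(219,168),ytray=(382,142),ground=(300,180)).items(): print(n,hs[p[1],p[0]],end=' ')
print()
for n,lo,hi,s,r,z in [("blue_tray",(105,180,50),(125,255,255),(219,166),55,.018),("yellow_tray",(15,130,50),(35,255,255),(382,142),55,.018)]:
    c=blob(t,lo,hi,s,r); w=ray(c,z).astype(np.float32)
    print(n,cv2.minAreaRect(w)); print(cv2.boxPoints(cv2.minAreaRect(w)).round(4).tolist(), ray(cv2.approxPolyDP(cv2.convexHull(c),4,True)[:,0],z).round(4).tolist())
for n,p,z in [("jar",(153,266.7),.056),("orange",(253.6,227),.088),("blue",(320.5,234.7),.088),("green",(373,217),.088),("stick",(422,210),.07),("red",(473.8,199.8),.052),("grey",(208,252.4),.052)]:
    print(n,ray(p,z).round(4),np.linalg.norm(ray(p,z)).round(3))
for n,lo,hi,s,z in [("stick",(155,100,50),(178,255,255),(422,210),.07),("orangebody",(3,170,80),(14,255,255),(258,229),.064),("bluebody",(110,120,20),(130,255,255),(320,235),.064)]:
    w=ray(blob(t,lo,hi,s),z).astype(np.float32); print(n,cv2.minEnclosingCircle(w), np.ptp(w,0))
E
```

```text
jar [ 20  40 114] orcap [ 20  43 118] orbody [  9 204 124] bluecap [25 48 58] bluerim [113 198  36] greencap [ 18  44 127] stick [172 151 133] red [  4 108  78] redin [ 9 86 62] btray [111 182  80] ytray [ 21 174 117] ground [ 16  44 111] 
blue_tray ((0.6339585185050964, 0.1887938678264618), (0.21254032850265503, 0.07270028442144394), 73.41943359375)
[[0.5687999725341797, 0.09730000048875809], [0.6384999752044678, 0.07660000026226044], [0.6991000175476074, 0.28029999136924744], [0.6294000148773193, 0.3009999990463257]] [[0.6931, 0.2821], [0.6402, 0.0826], [0.5708, 0.0979], [0.6303, 0.2992]]
yellow_tray ((0.6198552846908569, -0.1804344356060028), (0.21305875480175018, 0.07793890684843063), 84.097900390625)
[[0.5701000094413757, -0.2824000120162964], [0.6477000117301941, -0.2903999984264374], [0.6696000099182129, -0.07850000262260437], [0.5920000076293945, -0.07050000131130219]] [[0.6462, -0.2891], [0.571, -0.2762], [0.5963, -0.0714], [0.6695, -0.0794]]
jar [[0.4365 0.3316]] 0.548
orange [[0.4713 0.1207]] 0.487
blue [[ 0.4325 -0.0028]] 0.433
green [[ 0.4471 -0.1089]] 0.46
stick [[ 0.445  -0.2109]] 0.492
red [[ 0.4481 -0.3261]] 0.554
grey [[0.4444 0.2231]] 0.497
stick ((0.44349461793899536, -0.20847566425800323), 0.0196276493370533) [0.03493479 0.0346754 ]
orangebody ((0.4728156626224518, 0.12207178771495819), 0.020184041932225227) [0.03795898 0.03996841]
bluebody ((0.43362337350845337, -0.0008286715019494295), 0.02025928534567356) [0.04034111 0.03377367]
```

Measurements agree with the given sizes: stick 35 mm, bottles 40 mm, trays about 213 x 73–78 mm. The yellow tray's visible near wall widens its outline by 4 mm, so I'll shift its centre +2 mm in x. First pick: the orange bottle.

```bash
cat > pp.py <<'E'
from vis import *
TR=dict(blue=(np.array([.634,.189]),np.radians(-16.6)),yellow=(np.array([.6218,-.1806]),np.radians(-5.9)))
UP,PICK=.16,.022
def rot(a):  # tool y along the tray's short side, z down
    c,s=np.cos(a),np.sin(a); return np.array([[-s,c,0],[c,s,0],[0,0,-1.]])
def pickplace(obj,tray,dy):
    c,a=TR[tray]; R=rot(a); tgt=c+dy*np.array([-np.sin(a),np.cos(a)]); obj=np.array(obj)
    ctrl.command_gripper(1.0)
    ctrl.goto([*obj,UP],R); ctrl.move_l([*obj,PICK],vel=.2)
    ctrl.command_gripper(0.0); w=ctrl.current_grip_width()*91
    ctrl.move_l([*obj,UP],vel=.2); print("width mm",round(w,1),"held",round(ctrl.current_grip_width()*91,1),"N",ctrl.current_grasp_force())
    if ctrl.current_grip_width()*91<25: return print("MISSED")
    ctrl.goto([*tgt,UP],R); ctrl.move_l([*tgt,.045],vel=.2)
    hit=ctrl.move_l([*tgt,PICK+.0045],vel=.04,contact_N=8); print("place z",ctrl.current_tool_pos().round(4),hit)
    ctrl.command_gripper(.8); ctrl.move_l([*tgt,UP],vel=.2); print("t",ctrl.current_t())
E
python3 - <<'E'
from pp import *
pickplace((.472,.1212),"yellow",0)
cv2.imwrite("pics/top1.png",cv2.convertScaleAbs(ctrl.read_camera("top"),alpha=1.6))
cv2.imwrite("pics/side1.png",cv2.convertScaleAbs(ctrl.read_camera("side")[80:380,150:450],alpha=1.6))
E
```

```text
width mm 41.0 held 41.5 N 29.999828649888514
place z [ 0.6215 -0.1805  0.026 ] True
t 9.5417
```

View pics/side1.png

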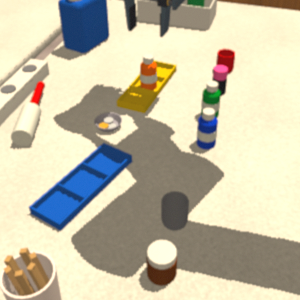

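The side view shows the orange bottle upright in the yellow tray's middle compartment (crop about (149,75)), and nothing else has moved. On to the rest.

Run:
```python
from pp import *
pickplace((.433,-.002),"blue",0)
pickplace((.4365,.3316),"yellow",.07)
pickplace((.4443,-.2097),"blue",.07)
pickplace((.4481,-.3261),"blue",-.07)
ctrl.goto([.18,-.55,.22],rot(np.radians(-73)))
t=ctrl.read_camera("top"); s=ctrl.read_camera("side")
cv2.imwrite("pics/topN.png",t)
cv2.imwrite("pics/top2.png",cv2.convertScaleAbs(cv2.resize(t[110:290,130:500],None,fx=2,fy=2),alpha=1.8))
cv2.imwrite("pics/side2.png",cv2.convertScaleAbs(cv2.resize(s[100:380,150:450],None,fx=2,fy=2),alpha=1.5))
print(ctrl.current_t())
```

```text
width mm 41.1 held 41.5 N 29.99958615619107
place z [0.6337 0.189  0.026 ] True
t 17.4167
width mm 47.5 held 47.4 N 29.99970942735672
place z [ 0.6287 -0.1109  0.026 ] True
t 25.6667
width mm 35.4 held 35.4 N 29.999803751707077
place z [0.6537 0.256  0.0259] True
t 34.1917
width mm 46.6 held 46.7 N 29.99973905738443
place z [0.6138 0.1219 0.026 ] True
t 43.7
46.625
```

View pics/top2.png

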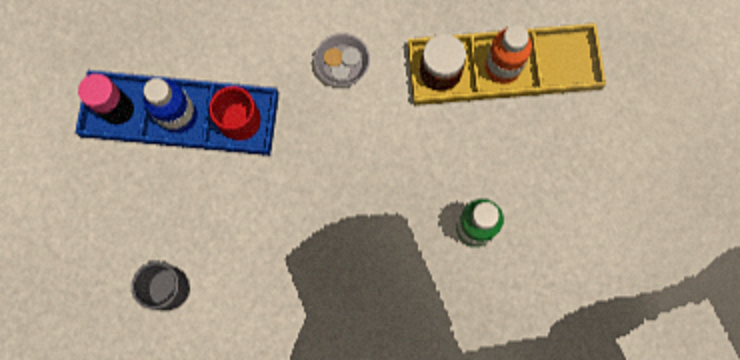

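View pics/side2.png

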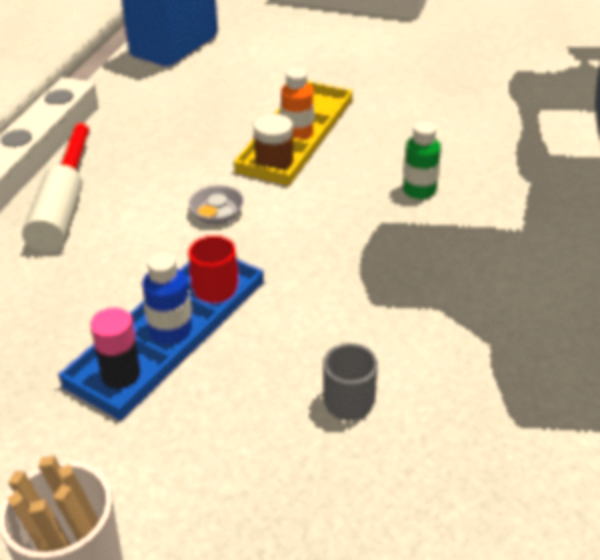

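All five stand in their compartments: stick (99,93), blue (157,92) and red (235,110) in the blue tray, jar (444,55) and orange (516,38) in the yellow. Green (487,215) and grey (160,286) are still upright. I'll check the numbers in tray frames.

Run:
```python
from pp import *
for n,p,z,t in [("stick",(99,93),.074,"blue"),("blue",(157,92),.092,"blue"),("red",(235,110),.056,"blue"),("jar",(444,55),.06,"yellow"),("orange",(516,38),.092,"yellow")]:
    c,a=TR[t]; d=ray((130+p[0]/2,110+p[1]/2),z)[0]-c; print(n,(1000*np.array([d@[np.cos(a),np.sin(a)],d@[-np.sin(a),np.cos(a)]])).round(1))
a,b=[cv2.imread(f"pics/top{k}.png").astype(int) for k in("0","N")]
def dk(i): return cv2.inRange(i.astype(np.uint8)[235:272,190:230],(0,0,0),(70,70,70))
print("grey",[[round(m['m10']/m['m00'],2),round(m['m01']/m['m00'],2)] for m in (cv2.moments(dk(i)) for i in(a,b))],"green now",ray((373.5,217.5),.088))
```

```text
stick [-5.4 63.2]
blue [-4.1 -2.5]
red [ -4.2 -74.4]
jar [-3.5 72.7]
orange [-4.4  1.9]
grey [[19.75, 17.81], [19.74, 17.8]] green now [[ 0.4459404  -0.10965971]]
```

```bash
python3 -c "
from bench import ctrl
print(ctrl.sign_off(),ctrl.current_t())"
```

```text
the job is handed in; nothing more can be done
the job is handed in; nothing more can be done
```

Both kits are made up and the job is handed in: by the last top-view check all five items stand in their compartments within about 9 mm of centre, and the green bottle and grey cup have not moved; the arm finished at about 47 s, and the hand-in did not return a verdict.

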